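# Run the culture dish under the camera and lock the stage

### The job

Bring the culture dish on the sliding stage under the camera. With a fingertip swing the black lever all the way round from the red dot to the green dot, so that the eccentric cam stands at its low point; then push the slide gently forward by the plate at its rear until it meets its end stops, and swing the lever all the way back to the red dot to lock it there. Only push: the dish rides in its nest and is not to be touched or lifted, and the cup, the tape and the marker stay where they are.

Things in the scene. Friction and masses are not known exactly. Their poses are not given: they have to be found in the camera images.
- stage: grey base of a bench imaging stand, 272 x 116 mm, fixed; an ear on its left carries the cam lock. Origin under the middle of the base on the worktop; x = forward (the way the slide runs, towards the camera; in the room roughly to the robot's left), y = left of that (lever's side, towards the robot), z up. Slide plate at the start: x -0.116 to 0.040, y -0.036 to 0.036, top z 0.032
- slide (a joint): travel of the aluminium follower slide, m: 0 = rear (loading place, start), 0.060 = home against its end stops, dish under the camera. Drags with about 1.2 N, stays where it is left. A steel follower shoe on its left edge must pass the cam: with the cam raised the shoe meets the disc and the slide stops after about 3 mm
- cam (a joint): turn of the brass eccentric disc with its lever, rad, clockwise from above: 0 = high point, locked, lever to the stage's rear at the red dot (185 degrees from the stage's x towards its y); 2.79 = low point, end of its turn, lever forward and outward at the green dot (25 degrees). Starts at 0 to 0.25, stays where it is left; needs 2 to 3 N at the knob
- cam_hinge (a point): vertical axis of the cam and lever, at z 0.05; stage frame x -0.055, y 0.062. Axes as the stage
- lever_knob (a point): the lever's upright black grip, a post 14 mm thick from z 0.040 to 0.088, 45 mm from the cam axis; the point lies on the post's axis at z 0.070. Below it the lever bar, 8 mm thick, runs to the axis at z 0.035 to 0.047. Moves with the cam
- push_plate (a point): middle of the rear face of the upright push plate at the slide's rear end, plate 48 mm wide (stage y), 6 mm thick, from z 0.030 to 0.060; the point is at z 0.048, at stage x -0.118 while the slide is at 0. Pushed along the stage's x. Moves with the slide
- nest (a point): centre of the black nest ring on the slide, on the plate's top (z 0.032); ring 65 mm across, 5 mm high. The dish lies loose in it with 2 to 3 mm of play all round
- dish_center (a point): centre of the covered culture dish, pink, 57 mm across, 14 mm high, loose, resting in the nest
- lens (a point): point on the camera's vertical axis at the ring light's lower face; stage frame x 0.065, y 0, z 0.119. Ring light 56 mm across, black barrel above it 36 mm, to z 0.188; held from a column 16 mm thick at x 0.127, y 0, to z 0.194. The nest stands below it when the slide is home
- cup: specimen cup with orange lid, 64 mm across, 63 mm high, loose, beyond the camera end of the stage; origin under its middle
- tape: roll of tape lying flat, 67 mm across, 19 mm high, loose, near the rear end on the robot's side; origin under its middle
- marker: black marker, 128 mm long, 15 mm thick, loose, lying behind the rear end of the stage; origin under its middle

How it is judged:
On the way, in this order (a step that is already met when the one before it is completed fails the run):
1. the lever is swung to the green dot, cam at its low point, while the slide still stands at the rear (value of joint cam above 2.55 rad and value of joint slide below 0.008 m), for 0.2 s.
2. the slide is pushed home against its end stops with the cam still low (value of joint slide above 0.057 m and value of joint cam above 2.2 rad), for 0.2 s.
At the end, for the whole second after the job is handed in: the slide stands home (within 3.5 mm of its end stops), the lever is back at the red dot (cam below 0.3 rad), and the dish lies flat in its nest under the camera, within 9 mm of its axis (value of joint cam below 0.3 rad and value of joint slide above 0.0565 m and horizontal distance between dish_center and nest below 0.005 m and horizontal distance between dish_center and lens below 0.009 m and height (world z) of dish_center below 0.043 m and angle between dish_center's own z axis and vertical below 0.1 rad); the robot touches nothing.
It fails at once if the dish is touched by the robot (contact force between any of the fingers, the arm and dish above 0.5 N).
It fails at once if the dish is lifted (height (world z) of dish_center above 0.052 m).
It fails at once if the slide is forced past the raised cam (value of joint slide between 0.014 and 0.045 m and value of joint cam below 1.3 rad).
It fails at once if the slide is slammed (over 0.35 m/s) (velocity of joint slide above 0.35 m/s).
It fails at once if the cup, the tape or the marker is shifted by over 2 cm (distance of any of cup, tape, marker from where it was at the start of the episode above 0.02 m).
It also fails if it takes over 67 s, if anything falls off the work surface, if the arm or the gripper's body presses on something with over 40 N, if the wrist force passes 120 N, or if a joint passes its speed limit or range.

### The arm

A 6-joint arm with a two-finger parallel gripper is mounted at the origin on a cart in front of the work surface, level with it; the furniture and walls round the work are solid. World frame = base frame: x ahead of the robot, y to its left, z up, the work surface at z = 0. Lengths are in m, angles in rad, forces in N, time in s.
With the tool pointing down it reaches from about 0.4 to 0.925 m from the base axis. Payload 3.4 kg.
Tool frame: the origin (TCP) lies at the very end of the fingers, on their centre line; the grasp point (between the pads) lies manip.grip_point_offset behind it (manip.grip_point_offset is the distance from the TCP to the grasp point, in m); z points along the fingers, y is the line along which they close (so a half turn about z gives the same grasp; the last joint's range is limited). The gripper opens to 85 mm and grips with 20 to 120 N. Pads are 22 mm wide; open, the fingers measure 114 mm over their backs; the gripper's body (76 mm by 85 mm) begins 54 mm behind the grasp point. The pads swing forward as they close: fully open they stand 13 mm farther back than shut.
Start: joints at [-1.296, 0.307, 1.506, -0, 1.328, -0.073], TCP at [0.196, -0.541, 0.231] pointing down, gripper open.
Joint ranges: [-3.12, 3.12], [-1.05, 2.28], [0.14, 2.33], [-1.42, 4.57], [0.1, 2.73], [-2.68, 2.68]. Speed limits (rad/s): [2.57, 2.57, 3.14, 3.14, 3.14, 3.14].

### API

Orientations are given as a unit quaternion [x, y, z, w].
In Python, from bench import manip gives the robot as it stands. The module is installed in compiled form; this text tells all that it offers.
- The arm moves only by the shell command python3 -m inch 'ROWS' [OPENING]. ROWS is a JSON object of lists of equal length, an entry for each row: "linear": the shift along the world's x, y, z as a fraction of full scale, a list of three; "delta_rot": the turn, a rotation vector about the world's x, y, z as a fraction of full scale, a list of three. In form: {"linear": [[x, y, z], ...], "delta_rot": [[rx, ry, rz], ...]}. A call has 1 to 5 rows; each row is the pose to reach, as a shift and turn from the pose commanded when the call began; what a row does not reach only later rows make up. Full scale, the value 1, is 200 mm for a shift and pi/2 rad for a turn. A row lasts 1/10 s, in which the tool goes at most 50 mm and 8.59 degrees, less where a joint would pass 70% of its speed; a pose out of reach is approached as far as the arm can. A call with a number of a shift or a turn outside -1 to 1 is refused whole. A call with a gripper value outside its range is refused whole. OPENING is the opening, from -1 (shut) to 1 (fully open), so that 0 is half open, set as the call begins (- or left out, the last holds). The fingers move at their own pace and stop on an object; the grip force is fixed at half the most. Time passes only in rows, so rows that repeat a pose let the fingers close. It gives the time, the measured TCP pose, the force, the opening and the grip force at its end, in the units of the state.
- manip.get_obs(): the state, without advancing time (a new reading comes with each control period).
- manip.snapshot(name): name is "scene" or "side" or "wrist"; returns the picture (384x512x3 uint8, red, green, blue); there is no depth.
- manip.calibration(name): a dict with "fovy" (degrees; the focal length in pixels is half the picture's height over the tangent of half this angle, whatever the lens; pixels are square), "cx", "cy" (the principal point, pixels), "world_from_camera" (4x4, takes a point from camera to world coordinates). Camera axes: x right, y down, z forward; pixel columns grow to the right and rows downward; lengths in m; the calibration is good to about 2 mm. The wrist camera is an equidistant fisheye: a pixel r from the principal point sees the ray r / f radians off the axis. A picture is of the moment at which its call begins: read the wrist's pose just before it. calibration takes no time and is no camera call; for the wrist camera it gives the pose at the moment of the call.
- manip.hand_in(): hands the job in; it is judged then, once.
The state is a dict: "t": time; "joints": joint angles; "joint_velocities": joint speeds; "tau": joint torques, N m; "eef_pos": TCP position; "ee_rot": TCP orientation; "contact_force": force on the tool from outside, world axes, zero at the start; "moment": the same for the moment, N m; "grip_width": opening from 0.0 (shut) to 1.0 (fully open); "grip_force": force on a finger pad.
Only numpy, scipy, OpenCV 4.12 (cv2) and the standard library are available. Lean on these libraries where they do the work, as an engineer would, in place of code of your own. Each camera call takes 0.05 s, during which the arm holds its last target. There are 200 camera calls.

## Working session

There is one attempt and no reset: what is moved stays moved. The work goes in short steps, Python scripts to look and compute and a shell command to move; the robot and the scene stay as the last step left them, time stands still between calls to the robot, and variables do not carry over. Pictures are saved under pics/ and viewed, at most 10 in all, crops included, and the job is handed in when it is done.

```bash
mkdir -p pics
python3 - <<'E'
from bench import manip
import cv2
o=manip.get_obs(); print(o['t'],o['eef_pos'],o['ee_rot'],o['contact_force'],o['grip_width'],manip.grip_point_offset)
for n in("scene","side"):
    im=manip.snapshot(n); cv2.imwrite(f"pics/{n}0.png",cv2.resize(im[:,:,::-1],(800,600),interpolation=cv2.INTER_CUBIC))
    print(n,manip.calibration(n))
E
```

```text
0.0 [ 0.19574683 -0.53989056  0.23038145] [ 9.84915589e-01  1.73032351e-01 -1.23893815e-04 -1.03561772e-03] [-1.14656797  0.23025452 -0.14856718] 0.9962870947586299 0.0187
scene {'fovy': 46.79221326938137, 'cx': 260.87471793722347, 'cy': 188.6415656348666, 'world_from_camera': array([[ 0.45116779, -0.35191557,  0.82012381, -0.38842874],
       [-0.89222852, -0.15790267,  0.42307803, -0.5393987 ],
       [-0.019388  , -0.92261703, -0.3852297 ,  0.50651083],
       [ 0.        ,  0.        ,  0.        ,  1.        ]])}
side {'fovy': 57.265921513279004, 'cx': 252.52370666384232, 'cy': 190.31171622986963, 'world_from_camera': array([[-0.92790446, -0.17445443,  0.32948287,  0.18157966],
       [-0.37206212,  0.48956873, -0.78860144,  0.59401355],
       [-0.02372949, -0.85433489, -0.51918089,  0.54015174],
       [ 0.        ,  0.        ,  0.        ,  1.        ]])}
```

View pics/scene0.png

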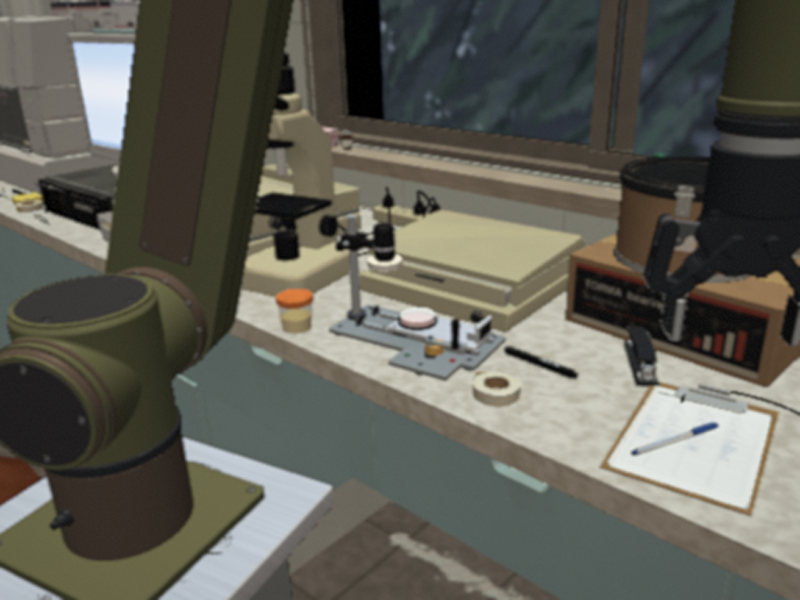

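View pics/side0.png

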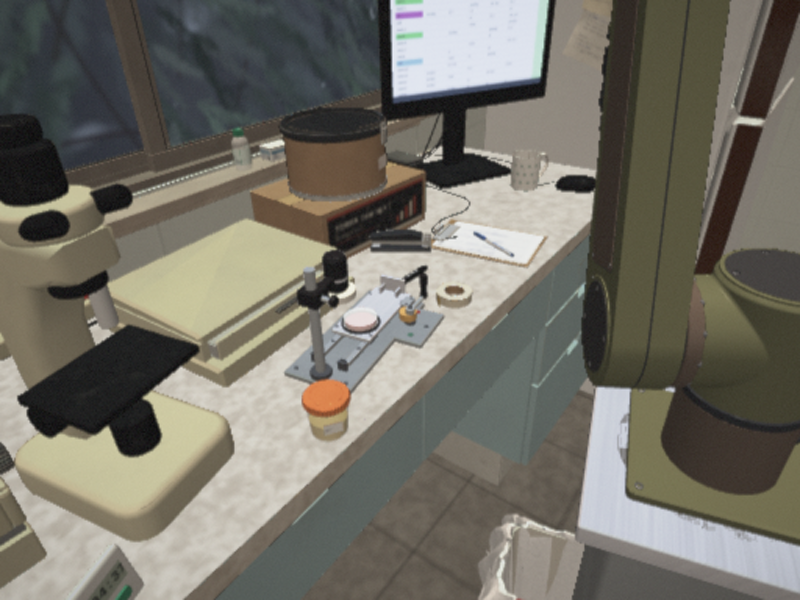

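Both pictures show the stage with the dish at (417,317) in scene and (360,320) in side, and the black knob at (456,335) and (423,283). I'll fit the stage pose to these landmarks.

```bash
cat > h.py <<'E'
import numpy as np, cv2
from bench import manip
def proj(c,P):
    T=np.linalg.inv(c['world_from_camera']); p=np.atleast_2d(P)@T[:3,:3].T+T[:3,3]
    f=192/np.tan(np.radians(c['fovy'])/2)
    return np.c_[c['cx']+f*p[:,0]/p[:,2], c['cy']+f*p[:,1]/p[:,2]]
def s2w(q,P):
    P=np.atleast_2d(P); c,s=np.cos(q[2]),np.sin(q[2])
    return np.c_[q[0]+c*P[:,0]-s*P[:,1], q[1]+s*P[:,0]+c*P[:,1], P[:,2]]
def knob(cam,z=.07):
    a=np.radians(185)-cam
    return [-.055+.045*np.cos(a), .062+.045*np.sin(a), z]
E
python3 - <<'E'
from h import *
from scipy.optimize import least_squares
C={n:manip.calibration(n) for n in("scene","side")}
L={'dish':[.005,0,.046],'coltop':[.127,0,.194],'lens':[.065,0,.119],'pp':[-.118,0,.048],'k':None}
O={'scene':{'dish':(417,317),'coltop':(353,216),'lens':(385,264),'k':(456,322)},
   'side':{'dish':(360,321),'coltop':(312,268),'lens':(341,298),'k':(423,270)}}
def res(v):
    r=[]
    for n in O:
        for k,p in O[n].items():
            P=knob(v[3],.088) if k=='k' else L[k]
            r.append(proj(C[n],s2w(v[:3],P))[0]*1.5625-p)
    return np.ravel(r)
s=least_squares(res,[.55,-.05,1.5,.1],loss='soft_l1'); v=s.x
print(v); print(res(v).reshape(-1,2).round(1))
np.save('q.npy',v)
print('knob',s2w(v,knob(v[3])),'hinge',s2w(v,[-.055,.062,.05]),'pp',s2w(v,[-.118,0,.048]))
out=[]
for n in O:
    im=manip.snapshot(n)[:,:,::-1]
    K=4; x0,y0=(205,130) if n=='scene' else (175,150)
    cr=cv2.resize(im[y0:y0+120,x0:x0+180][:, :133 if 0 else 180],None,fx=K,fy=K,interpolation=cv2.INTER_CUBIC)[:, :720]
    def d(P,col):
        for p in proj(C[n],s2w(v,P)): cv2.circle(cr,tuple(int(t) for t in ((p-[x0,y0]+.5)*K)),3,col,-1)
    B=.0
    d([[a,b,.012] for a in(-.136,.136) for b in(-.058,.058)],(0,0,255))
    d([[-.118,b,z] for b in(-.024,.024) for z in(.03,.06)],(255,0,0))
    d([knob(v[3],.088),knob(v[3],.047)],(0,255,0)); d([-.055,.062,.05],(0,255,255)); d(L['dish'],(0,0,0)); d([.127,0,.194],(0,255,0)); d(L['lens'],(0,255,255))
    cv2.imwrite(f'pics/ov_{n}.png',cr)
E
```

```text
[ 0.5222762  -0.09075248  1.47662348  0.07172771]
[[ 0.1 -2. ]
 [-1.6  0. ]
 [-0.2  2.1]
 [ 0.5 -3.4]
 [ 3.  -5.5]
 [-0.5  0.2]
 [-0.7 -3.5]
 [ 0.6  2.7]]
knob [[ 0.45184418 -0.18453964  0.07      ]] hinge [[ 0.45537907 -0.13967869  0.05      ]] pp [[ 0.51118022 -0.20822963  0.048     ]]
```

View pics/ov_scene.png

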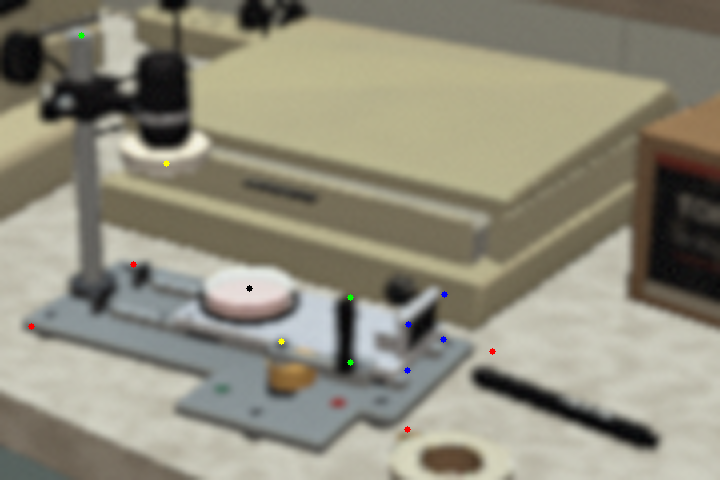

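View pics/ov_side.png

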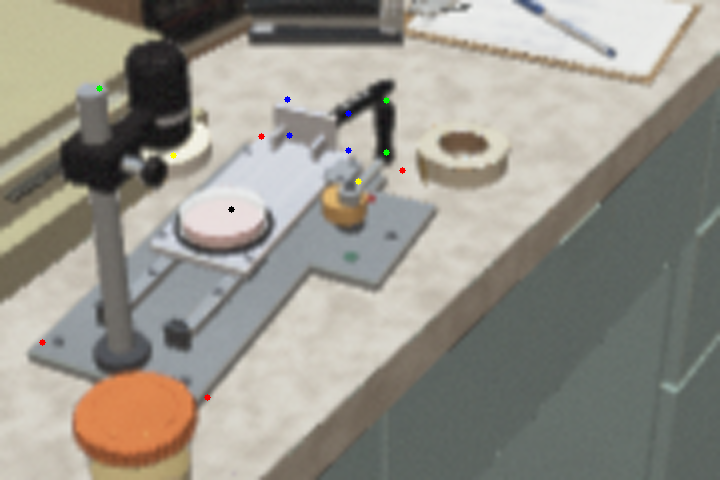

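```bash
cat > fit.py <<'E'
from h import *
from scipy.optimize import least_squares
C={n:manip.calibration(n) for n in("scene","side")}
off={'scene':(205,130),'side':(175,150)}
B={'FL':[.136,.058],'FR':[.136,-.058],'RL':[-.136,.058],'RR':[-.136,-.058]}
O={'scene':[('dish',249,290),('coltop',81,33),('k',346,300),('kb',346,368),('FL',27,323),('FR',122,265),('RL',385,424),('RR',472,347),('lens',164,158),('colb',90,288),('ppTR',441,291)],
 'side':[('dish',223,213),('coltop',92,88),('k',386,86),('kb',387,158),('FL',200,402),('FR',30,355),('lens',179,146),('colb',122,352),('ppTL',337,124),('ppTR',277,107)]}
L={'dish':[.005,0,.046],'coltop':[.127,0,.194],'lens':[.065,0,.119],'colb':[.127,0,.018],'ppTR':[-.118,-.024,.06],'ppTL':[-.115,.024,.06]}
def res(v,pr=True):
    r=[]
    for i,n in enumerate(O):
        t=v[5+3*i:8+3*i]
        for k,x,y in O[n]:
            P=knob(v[3],.088 if k=='k' else .045) if k[0]=='k' else B[k]+[v[4]] if k in B else L[k]
            p=proj(C[n],s2w(v[:3],P)+t)[0]
            r.append((p-off[n]+.5)*4-(x,y))
    r=np.ravel(r)/6
    return np.r_[r,v[5:]/.002,(v[4]-.01)/.005] if pr else r*6
s=least_squares(res,np.r_[.522,-.09,1.48,.07,.01,np.zeros(6)],loss='soft_l1'); v=s.x
print(v.round(4)); r=res(v,False).reshape(-1,2).round(0)
for a,b in zip(O['scene']+O['side'],r): print(a[0],b)
np.save('q.npy',v)
print('knob',s2w(v,knob(v[3])),'hinge',s2w(v,[-.055,.062,.05]),'pp',s2w(v,[-.118,0,.048]))
E
python3 fit.py
```

```text
[ 5.2570e-01 -8.6100e-02  1.4879e+00  1.8180e-01  1.1100e-02 -0.0000e+00
  1.0000e-04 -3.0000e-04  0.0000e+00 -1.0000e-04  5.0000e-04]
dish [-4. -4.]
coltop [-4.  1.]
k [-3. -3.]
kb [-3. -3.]
FL [0. 3.]
FR [ 7. -1.]
RL [20.  2.]
RR [15.  1.]
lens [-2.  3.]
colb [ 0. -1.]
ppTR [-1. -0.]
dish [ 1. -1.]
coltop [-0.  3.]
k [-1. 17.]
kb [-2.  0.]
FL [ 1. -0.]
FR [ 5. -8.]
lens [-14.  12.]
colb [1. 4.]
ppTL [ 1. -8.]
ppTR [ 2. -6.]
knob [[ 0.45144175 -0.18008266  0.07      ]] hinge [[ 0.45938658 -0.13578955  0.05      ]] pp [[ 0.51595475 -0.20370893  0.048     ]]
```

```bash
python3 -m inch '{"linear":[[0.2,0.25,0],[0.35,0.5,0],[0.5,0.7,0],[0.64,0.9,0],[0.64,0.9,0]],"delta_rot":[[0,0,0.09],[0,0,0.18],[0,0,0.27],[0,0,0.36],[0,0,0.44]]}' -0.29
python3 -m inch '{"linear":[[0.2,0.25,0],[0.4,0.5,0],[0.63,0.7,0],[0.63,0.9,0],[0.63,0.9,-0.2]],"delta_rot":[[0,0,0],[0,0,0],[0,0,0],[0,0,0],[0,0,0]]}'
python3 -m inch '{"linear":[[0,0,0],[0,0,0]],"delta_rot":[[0,0,0],[0,0,0]]}'
python3 - <<'E'
from h import *
o=manip.get_obs(); c=manip.calibration('wrist'); print(o['eef_pos'],o['ee_rot'],o['joints'].round(2) if hasattr(o['joints'],'round') else o['joints'],o['grip_width']); print(c)
np.save('cw.npy',c['world_from_camera'])
im=manip.snapshot('wrist')[:,:,::-1].copy(); cv2.imwrite('pics/w1raw.png',im)
cv2.imwrite('pics/w1.png',cv2.resize(im,(800,600),interpolation=cv2.INTER_CUBIC))
E
```

```text
t: 0.7
eef_pos: [0.3251, -0.3567, 0.2311]
ee_rot: [0.866, 0.5, 0.001, -0.001]
contact_force: [-0.5, -0.3, -0.4]
grip_width: 0.355
grip_force: 0.0
t: 1.2
eef_pos: [0.4556, -0.1793, 0.1953]
ee_rot: [0.867, 0.498, 0.004, 0.005]
contact_force: [1.2, -0.3, -0.9]
grip_width: 0.351
grip_force: 0.0
t: 1.4
eef_pos: [0.4494, -0.18, 0.1907]
ee_rot: [0.868, 0.497, -0.001, -0.001]
contact_force: [1.0, 0.4, 0.6]
grip_width: 0.356
grip_force: 0.0
[ 0.44938156 -0.18000498  0.19072213] [ 8.67598145e-01  4.97264595e-01 -8.92363476e-04 -7.65347192e-04] [-0.47  0.22  1.75 -0.    1.18  0.06] 0.35570655641023513
{'fovy': 65.70646984690485, 'cx': 258.41992339883006, 'cy': 193.57695768878287, 'world_from_camera': array([[ 0.86262437, -0.48433354, -0.14594593,  0.48628845],
       [-0.50583375, -0.82784884, -0.24248405, -0.11745803],
       [-0.00337801,  0.28299703, -0.95911484,  0.33363373],
       [ 0.        ,  0.        ,  0.        ,  1.        ]])}
```

View pics/w1.png

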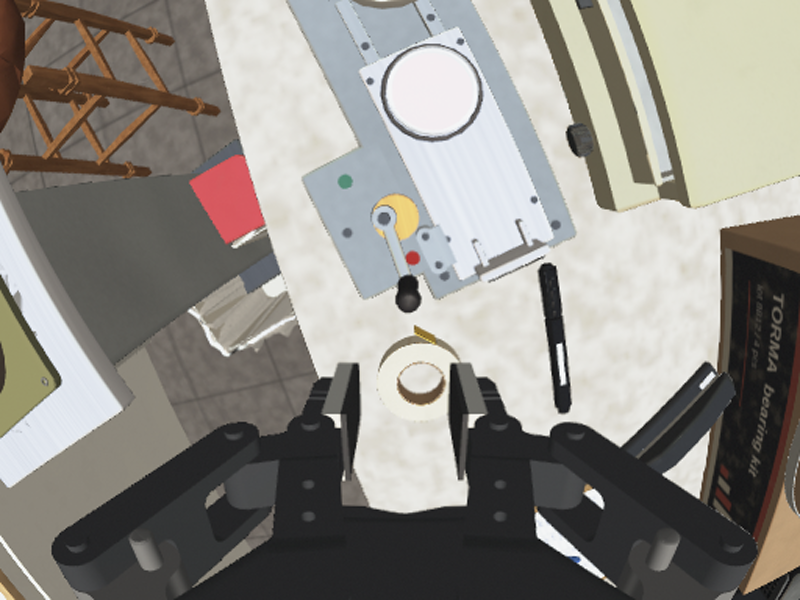

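The wrist view shows the lever screw at (384,217), knob top at (408,299), dish at (432,91) and plate at (478..548, 268). It also shows the tape below the gripper and the marker to the right. I'll refine the fit from this view.

```bash
cat >> h.py <<'E'
def projw(c,P,T=None):
    T=np.linalg.inv(c['world_from_camera'] if T is None else T); p=np.atleast_2d(P)@T[:3,:3].T+T[:3,3]
    f=192/np.tan(np.radians(c['fovy'])/2); h=np.hypot(p[:,0],p[:,1]); r=f*np.arctan2(h,p[:,2])
    return np.c_[c['cx']+r*p[:,0]/h, c['cy']+r*p[:,1]/h]
E
python3 - <<'E'
from h import *
from scipy.optimize import least_squares
c=manip.calibration('wrist'); T=np.load('cw.npy')
O=[([-.055,.062,.052],384,217),('k',408,299),([.005,0,.046],432,91),([.040,.036,.032],360,70),([.040,-.036,.032],462,28),
   ([-.118,.024,.06],483,284),([-.118,-.024,.06],551,253),([-.136,-.058,.011],576,237)]
def res(v):
    return np.ravel([((projw(c,s2w(v,knob(v[3],.088) if p=='k' else p),T)[0]+.5)*1.5625-(x,y)) for p,x,y in O])
s=least_squares(res,[.525,-.087,1.488,.15],loss='soft_l1',f_scale=4); v=s.x
print(v,'\n',res(v).reshape(-1,2).round(1)); np.save('qw.npy',v)
print('knob',s2w(v,knob(v[3])),'hinge',s2w(v,[-.055,.062,.05]),'pp',s2w(v,[-.118,0,.048]), 'pphome',s2w(v,[-.058,0,.048]))
for k in (0,.5,1,1.5,2,2.5,2.79): print(k,s2w(v,knob(k)).round(4), np.degrees(v[2])+185-np.degrees(k)-90)
E
```

```text
[ 0.52633551 -0.08591901  1.47927876  0.17436181] 
 [[-1.2  0.1]
 [ 0.5  1.5]
 [ 1.3 -3.9]
 [-2.3 -2.8]
 [-2.9 -4.2]
 [-0.3  1.8]
 [ 1.5  1.3]
 [ 5.2  8.8]]
knob [[ 0.45157362 -0.17930677  0.07      ]] hinge [[ 0.45956853 -0.13502268  0.05      ]] pp [[ 0.51555151 -0.2034252   0.048     ]] pphome [[ 0.5210349  -0.14367629  0.048     ]]
0 [[ 0.4594 -0.18    0.07  ]] 179.75642973281953
0.5 [[ 0.4378 -0.1744  0.07  ]] 151.10853997627837
1 [[ 0.4216 -0.1592  0.07  ]] 122.4606502197372
1.5 [[ 0.4147 -0.138   0.07  ]] 93.81276046319604
2 [[ 0.4187 -0.1161  0.07  ]] 65.16487070665488
2.5 [[ 0.4328 -0.0989  0.07  ]] 36.51698095011372
2.79 [[ 0.4443 -0.0927  0.07  ]] 19.90120489131985
```

```bash
python3 -m inch '{"linear":[[0.01,0.005,-0.2],[0.01,0.005,-0.4],[0.01,0.005,-0.55],[0.01,0.005,-0.67],[0.01,0.005,-0.67]],"delta_rot":[[0,0,0],[0,0,0],[0,0,0],[0,0,0],[0,0,0]]}'
python3 - <<'E'
from h import *
o=manip.get_obs(); print(o['eef_pos'],o['contact_force'])
im=manip.snapshot('wrist')[:,:,::-1]; cv2.imwrite('pics/w2.png',cv2.resize(im[60:384,60:440],None,fx=1.8,fy=1.8,interpolation=cv2.INTER_CUBIC))
# waypoints from the commanded start (0.4517,-0.179), yaw -30 -> -140
v=np.load('qw.npy'); p0=np.array([.4517,-.1789])
for k in np.arange(.17,2.96,.14):
    p=s2w(v,knob(k))[0,:2]; print(round(k,2),((p-p0)/.2).round(3), round(-(k-.17)/2.62*110/90,3))
E
```

```text
t: 1.95
eef_pos: [0.4505, -0.1806, 0.0558]
ee_rot: [0.869, 0.495, -0.001, -0.002]
contact_force: [-0.8, -0.2, 0.3]
grip_width: 0.352
grip_force: 0.0
[ 0.4504824  -0.18061505  0.05576334] [-0.75056893 -0.18215867  0.32831362]
0.17 [ 0.    -0.002] -0.0
0.31 [-0.03   0.005] -0.065
0.45 [-0.059  0.017] -0.131
0.59 [-0.087  0.033] -0.196
0.73 [-0.111  0.052] -0.261
0.87 [-0.133  0.075] -0.327
1.01 [-0.152  0.101] -0.392
1.15 [-0.166  0.128] -0.457
1.29 [-0.177  0.158] -0.522
1.43 [-0.184  0.189] -0.588
1.57 [-0.186  0.22 ] -0.653
1.71 [-0.183  0.252] -0.718
1.85 [-0.177  0.282] -0.784
1.99 [-0.166  0.312] -0.849
2.13 [-0.151  0.34 ] -0.914
2.27 [-0.132  0.365] -0.98
2.41 [-0.11   0.387] -1.045
2.55 [-0.085  0.407] -1.11
2.69 [-0.058  0.422] -1.176
2.83 [-0.029  0.434] -1.241
```

View pics/w2.png

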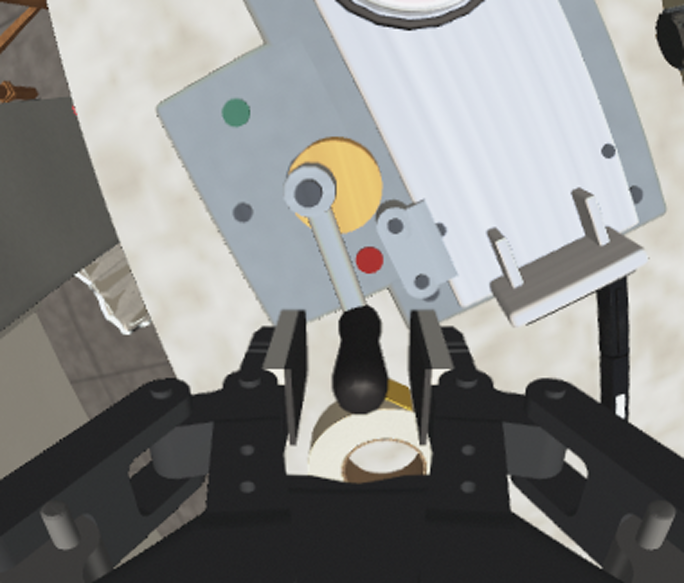

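The knob is centred between the fingers at (360,365). Now I'll sweep it.

```bash
python3 -m inch '{"linear":[[-0.03,0.005,0],[-0.06,0.017,0],[-0.087,0.033,0],[-0.111,0.052,0],[-0.133,0.075,0]],"delta_rot":[[0,0,-0.065],[0,0,-0.13],[0,0,-0.195],[0,0,-0.26],[0,0,-0.325]]}'
```

```text
t: 2.5
eef_pos: [0.4287, -0.1686, 0.0602]
ee_rot: [0.966, 0.259, 0.003, 0.004]
contact_force: [-0.1, -6.9, -0.8]
grip_width: 0.357
grip_force: 3.0
```

```bash
python3 -m inch '{"linear":[[-0.019,0.026,0],[-0.033,0.053,0],[-0.044,0.083,0],[-0.051,0.114,0],[-0.053,0.145,0]],"delta_rot":[[0,0,-0.065],[0,0,-0.13],[0,0,-0.195],[0,0,-0.26],[0,0,-0.325]]}'
python3 -m inch '{"linear":[[0.003,0.032,0],[0.009,0.062,0],[0.02,0.092,0],[0.035,0.12,0],[0.054,0.145,0]],"delta_rot":[[0,0,-0.065],[0,0,-0.13],[0,0,-0.195],[0,0,-0.26],[0,0,-0.325]]}'
python3 -m inch '{"linear":[[0.022,0.022,0],[0.047,0.042,0],[0.074,0.057,0],[0.103,0.069,0],[0.103,0.069,0]],"delta_rot":[[0,0,-0.065],[0,0,-0.13],[0,0,-0.195],[0,0,-0.26],[0,0,-0.26]]}'
```

```text
t: 3.0
eef_pos: [0.4162, -0.138, 0.0598]
ee_rot: [1.0, 0.007, 0.002, 0.002]
contact_force: [-2.5, -4.3, 0.8]
grip_width: 0.354
grip_force: 1.9
t: 3.5
eef_pos: [0.4258, -0.1078, 0.0594]
ee_rot: [0.969, -0.246, 0.001, 0.001]
contact_force: [-2.4, -1.4, 0.7]
grip_width: 0.354
grip_force: 1.6
t: 4.0
eef_pos: [0.4476, -0.0938, 0.0593]
ee_rot: [0.9, -0.436, 0.002, -0.0]
contact_force: [-0.8, -0.3, 0.2]
grip_width: 0.353
grip_force: 0.4
```

```bash
python3 -m inch '{"linear":[[0.02,0.005,0],[0.035,0.01,0],[0.035,0.01,0]],"delta_rot":[[0,0,0],[0,0,0],[0,0,0]]}'
python3 - <<'E'
from h import *
c=manip.calibration('wrist');v=np.load('qw.npy')
im=manip.snapshot('wrist')[:,:,::-1].copy()
for k,col in((2.79,(0,255,0)),(2.55,(0,0,255))):
    for p in projw(c,s2w(v,[knob(k,.088),[-.055,.062,.052]])): cv2.circle(im,tuple(int(round(t)) for t in p),2,col,-1)
cv2.imwrite('pics/w3.png',cv2.resize(im[60:384,60:440],None,fx=1.8,fy=1.8,interpolation=cv2.INTER_CUBIC))
E
```

```text
t: 4.3
eef_pos: [0.4517, -0.0919, 0.0579]
ee_rot: [0.901, -0.434, -0.001, 0.001]
contact_force: [-6.6, -4.6, 4.9]
grip_width: 0.357
grip_force: 4.2
```

View pics/w3.png

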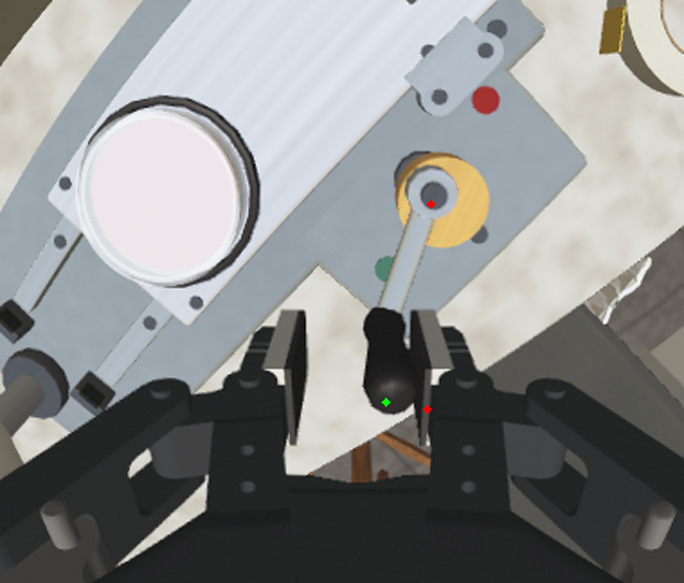

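The knob sits on the predicted low point (green mark at (386,402)), with the lever at the green dot. Next I'll lift, close the fingers and go behind the push plate.

```bash
python3 -m inch '{"linear":[[-0.03,-0.01,0],[-0.035,-0.01,0.2],[-0.035,-0.01,0.4],[-0.035,-0.01,0.6],[-0.035,-0.01,0.6]],"delta_rot":[[0,0,0],[0,0,0],[0,0,0],[0,0,0.05],[0,0,0.14]]}'
python3 -m inch '{"linear":[[0.06,-0.15,0],[0.12,-0.3,0],[0.2,-0.45,0],[0.28,-0.6,0],[0.335,-0.73,0]],"delta_rot":[[0,0,0.09],[0,0,0.18],[0,0,0.27],[0,0,0.36],[0,0,0.45]]}' -1
python3 -m inch '{"linear":[[0,0,0],[0,0,0],[0,0,0],[0,0,0],[0,0,0]],"delta_rot":[[0,0,0.09],[0,0,0.18],[0,0,0.27],[0,0,0.36],[0,0,0.45]]}'
python3 -m inch '{"linear":[[0,0,0],[0,0,0],[0,0,0],[0,0,0],[0,0,0]],"delta_rot":[[0,0,0.09],[0,0,0.18],[0,0,0.27],[0,0,0.36],[0,0,0.45]]}'
python3 -m inch '{"linear":[[0,0,0],[0,0,0]],"delta_rot":[[0,0,0.02],[0,0,0.02]]}'
python3 - <<'E'
from h import *
from scipy.spatial.transform import Rotation as R
o=manip.get_obs(); v=np.load('qw.npy'); print(np.degrees(v[2]))
y=R.from_quat(o['ee_rot']).as_matrix()[:,1]; print('tool y deg',np.degrees(np.arctan2(y[1],y[0])),o['eef_pos'],np.array(o['joints']).round(2))
for x in(-.145,-.13,-.06): print(x,((s2w(v,[x,0,.042])[0]-o['eef_pos'])/.2).round(3))
E
```

```text
t: 4.85
eef_pos: [0.4513, -0.0942, 0.1833]
ee_rot: [0.943, -0.332, 0.007, -0.001]
contact_force: [1.1, 0.0, -0.7]
grip_width: 0.356
grip_force: 0.0
t: 5.35
eef_pos: [0.5152, -0.241, 0.178]
ee_rot: [1.0, 0.016, 0.002, 0.001]
contact_force: [0.6, -0.0, -0.2]
grip_width: -0.001
grip_force: 0.0
t: 5.85
eef_pos: [0.514, -0.2393, 0.1778]
ee_rot: [0.932, 0.361, 0.001, 0.001]
contact_force: [-0.6, -0.5, 0.1]
grip_width: 0.001
grip_force: 0.0
t: 6.35
eef_pos: [0.514, -0.2392, 0.1778]
ee_rot: [0.75, 0.662, 0.001, 0.001]
contact_force: [-0.9, 0.4, 0.1]
grip_width: 0.002
grip_force: 0.0
t: 6.55
eef_pos: [0.5139, -0.2391, 0.1778]
ee_rot: [0.741, 0.671, 0.001, 0.001]
contact_force: [0.4, 1.0, 0.3]
grip_width: -0.001
grip_force: 0.0
84.75642973281951
tool y deg -5.688418687456522 [ 0.51392161 -0.23914129  0.17781324] [-0.51  0.34  1.6   0.    1.2  -0.41]
-0.145 [-0.004  0.044 -0.679]
-0.13 [ 0.003  0.119 -0.679]
-0.06 [ 0.035  0.467 -0.679]
```

```bash
python3 -m inch '{"linear":[[-0.008,0,-0.2],[-0.008,0,-0.4],[-0.008,0,-0.58],[-0.008,0,-0.68],[-0.008,0,-0.68]],"delta_rot":[[0,0,0],[0,0,0],[0,0,0],[0,0,0],[0,0,0]]}'
python3 -m inch '{"linear":[[0.003,0.03,0],[0.006,0.06,0],[0.009,0.09,0],[0.011,0.12,0],[0.013,0.14,0]],"delta_rot":[[0,0,0],[0,0,0],[0,0,0],[0,0,0],[0,0,0]]}'
```

```text
t: 7.05
eef_pos: [0.5097, -0.2378, 0.0385]
ee_rot: [0.742, 0.671, -0.001, -0.003]
contact_force: [-0.6, 0.8, 0.6]
grip_width: 0.005
grip_force: 0.0
t: 7.55
eef_pos: [0.5149, -0.2105, 0.0424]
ee_rot: [0.741, 0.671, 0.0, 0.001]
contact_force: [0.2, -1.5, 1.0]
grip_width: -0.003
grip_force: 0.8
```

```bash
python3 -m inch '{"linear":[[0.003,0.03,0],[0.006,0.06,0],[0.009,0.09,0],[0.011,0.12,0],[0.014,0.15,0]],"delta_rot":[[0,0,0],[0,0,0],[0,0,0],[0,0,0],[0,0,0]]}'
python3 -m inch '{"linear":[[0.003,0.03,0],[0.006,0.06,0],[0.009,0.09,0],[0.011,0.11,0],[0.011,0.12,0]],"delta_rot":[[0,0,0],[0,0,0],[0,0,0],[0,0,0],[0,0,0]]}'
python3 -m inch '{"linear":[[0.001,0.01,0],[0.002,0.015,0],[0.002,0.02,0]],"delta_rot":[[0,0,0],[0,0,0],[0,0,0]]}'
```

```text
t: 8.05
eef_pos: [0.5171, -0.1804, 0.0413]
ee_rot: [0.742, 0.671, 0.0, 0.0]
contact_force: [-0.5, -2.4, 1.1]
grip_width: 0.001
grip_force: 0.8
t: 8.55
eef_pos: [0.5191, -0.1562, 0.0412]
ee_rot: [0.741, 0.671, -0.0, -0.0]
contact_force: [1.0, -1.3, 0.7]
grip_width: 0.002
grip_force: 0.7
t: 8.85
eef_pos: [0.5193, -0.1546, 0.0413]
ee_rot: [0.741, 0.671, -0.001, 0.001]
contact_force: [-2.9, -10.1, -1.2]
grip_width: -0.001
grip_force: 5.1
```

```bash
python3 -m inch '{"linear":[[0.001,0.005,0],[0.001,0.008,0],[0.001,0.008,0],[0.001,0.008,0]],"delta_rot":[[0,0,0],[0,0,0],[0,0,0],[0,0,0]]}'
python3 -m inch '{"linear":[[-0.005,-0.06,0],[-0.015,-0.15,0.05],[-0.015,-0.15,0.25],[-0.015,-0.15,0.5],[-0.015,-0.15,0.68]],"delta_rot":[[0,0,0],[0,0,0],[0,0,0],[0,0,0],[0,0,0]]}'
python3 -m inch '{"linear":[[0,0,0],[0,0,0],[0,0,0],[0,0,0],[0,0,0]],"delta_rot":[[0,0,-0.09],[0,0,-0.18],[0,0,-0.27],[0,0,-0.36],[0,0,-0.45]]}' -0.29
python3 -m inch '{"linear":[[0,0,0],[0,0,0],[0,0,0],[0,0,0],[0,0,0]],"delta_rot":[[0,0,-0.09],[0,0,-0.18],[0,0,-0.27],[0,0,-0.36],[0,0,-0.45]]}'
python3 -m inch '{"linear":[[-0.1,0.12,0],[-0.2,0.24,0],[-0.3,0.36,0],[-0.33,0.42,0],[-0.33,0.42,0]],"delta_rot":[[0,0,-0.09],[0,0,-0.18],[0,0,-0.27],[0,0,-0.36],[0,0,-0.45]]}'
python3 -m inch '{"linear":[[0,0,0],[0,0,0],[0,0,0]],"delta_rot":[[0,0,-0.09],[0,0,-0.16],[0,0,-0.16]]}'
python3 - <<'E'
from h import *
from scipy.spatial.transform import Rotation as R
c=manip.calibration('wrist');v=np.load('qw.npy'); o=manip.get_obs()
im=manip.snapshot('wrist')[:,:,::-1].copy()
def d(P,col):
    for p in projw(c,s2w(v,P)): cv2.circle(im,tuple(int(round(t)) for t in p),2,col,-1)
d([knob(2.79,.088),[-.055,.062,.052]],(0,255,0)); d([[-.058,.024,.06],[-.058,-.024,.06],[.1,.036,.032],[.065,0,.046]],(0,0,255))
cv2.imwrite('pics/w4.png',cv2.resize(im,(800,600),interpolation=cv2.INTER_CUBIC))
y=R.from_quat(o['ee_rot']).as_matrix()[:,1]; print('tool y deg',np.degrees(np.arctan2(y[1],y[0])),o['eef_pos'])
print((np.array([.4517,-.0915,.0562])-o['eef_pos'])/.2, s2w(v,knob(2.79)))
E
```

```text
t: 9.25
eef_pos: [0.5193, -0.1545, 0.0413]
ee_rot: [0.741, 0.672, -0.002, 0.002]
contact_force: [-3.1, -12.6, -0.8]
grip_width: 0.006
grip_force: 6.4
t: 9.75
eef_pos: [0.5171, -0.1813, 0.1796]
ee_rot: [0.742, 0.671, 0.001, 0.0]
contact_force: [0.1, -1.0, 0.6]
grip_width: 0.004
grip_force: 0.0
t: 10.25
eef_pos: [0.5164, -0.1808, 0.1771]
ee_rot: [0.929, 0.37, 0.0, -0.001]
contact_force: [0.3, 0.3, 0.4]
grip_width: 0.354
grip_force: 0.0
t: 10.75
eef_pos: [0.5164, -0.1808, 0.177]
ee_rot: [1.0, 0.026, -0.0, -0.001]
contact_force: [0.3, 0.2, 0.7]
grip_width: 0.355
grip_force: 0.0
t: 11.25
eef_pos: [0.4483, -0.0949, 0.177]
ee_rot: [0.947, -0.321, -0.001, -0.001]
contact_force: [0.5, -0.9, -0.3]
grip_width: 0.355
grip_force: 0.0
t: 11.55
eef_pos: [0.4504, -0.0968, 0.1772]
ee_rot: [0.9, -0.436, -0.0, -0.0]
contact_force: [0.2, 0.1, 0.7]
grip_width: 0.357
grip_force: 0.0
tool y deg -141.64955405470064 [ 0.45040263 -0.09678152  0.17718538]
[ 0.00648684  0.02640762 -0.60492692] [[ 0.44425056 -0.09271003  0.07      ]]
```

View pics/w4.png

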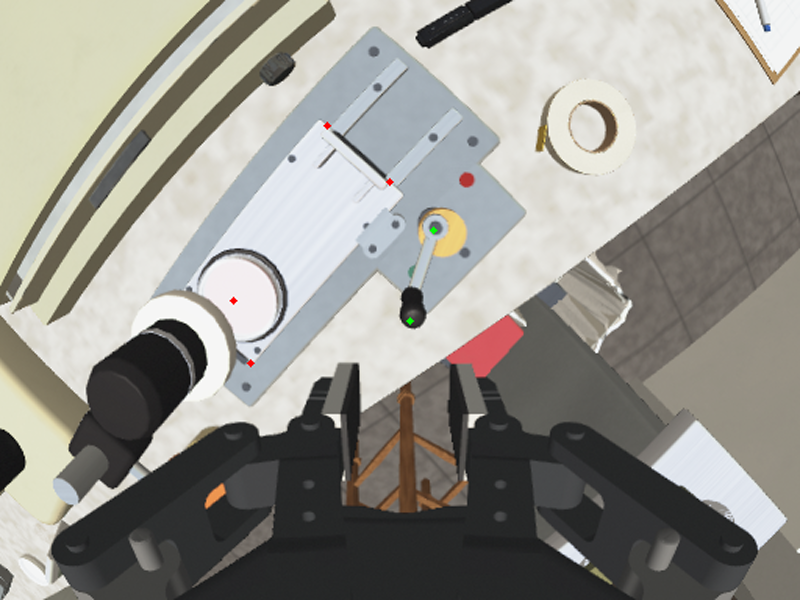

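The slide is home: the plate and dish match the red predictions at (327,126), (390,182) and (233,300). The lever is still at green. Next comes the straddle for the return sweep.

```bash
python3 -m inch '{"linear":[[-0.03,0.02,-0.15],[-0.03,0.02,-0.35],[-0.03,0.02,-0.5],[-0.03,0.02,-0.605],[-0.03,0.02,-0.605]],"delta_rot":[[0,0,0],[0,0,0],[0,0,0],[0,0,0],[0,0,0]]}'
python3 - <<'E'
from h import *
v=np.load('qw.npy'); ks=np.linspace(2.79,-.15,21)
P=np.array([s2w(v,knob(k))[0,:2] for k in ks])/.2
for i in range(4):
    print([list((P[5*i+j]-P[5*i]).round(3)) for j in range(1,6)])
E
```

```text
t: 12.1
eef_pos: [0.4423, -0.0924, 0.0539]
ee_rot: [0.901, -0.435, -0.003, 0.0]
contact_force: [-0.2, -0.3, -0.4]
grip_width: 0.356
grip_force: 0.0
[[np.float64(-0.03), np.float64(-0.013)], [np.float64(-0.058), np.float64(-0.031)], [np.float64(-0.083), np.float64(-0.053)], [np.float64(-0.104), np.float64(-0.078)], [np.float64(-0.122), np.float64(-0.106)]]
[[np.float64(-0.013), np.float64(-0.03)], [np.float64(-0.022), np.float64(-0.062)], [np.float64(-0.026), np.float64(-0.095)], [np.float64(-0.025), np.float64(-0.128)], [np.float64(-0.02), np.float64(-0.16)]]
[[np.float64(0.01), np.float64(-0.031)], [np.float64(0.025), np.float64(-0.061)], [np.float64(0.044), np.float64(-0.088)], [np.float64(0.067), np.float64(-0.112)], [np.float64(0.093), np.float64(-0.132)]]
[[np.float64(0.029), np.float64(-0.016)], [np.float64(0.06), np.float64(-0.028)], [np.float64(0.092), np.float64(-0.035)], [np.float64(0.125), np.float64(-0.038)], [np.float64(0.158), np.float64(-0.036)]]
```

```bash
python3 -m inch '{"linear":[[-0.03,-0.013,0],[-0.058,-0.031,0],[-0.083,-0.053,0],[-0.104,-0.078,0],[-0.122,-0.106,0]],"delta_rot":[[0,0,0.07],[0,0,0.14],[0,0,0.21],[0,0,0.28],[0,0,0.34]]}'
python3 -m inch '{"linear":[[-0.013,-0.03,0],[-0.022,-0.062,0],[-0.026,-0.095,0],[-0.025,-0.128,0],[-0.02,-0.16,0]],"delta_rot":[[0,0,0.07],[0,0,0.14],[0,0,0.21],[0,0,0.28],[0,0,0.34]]}'
python3 -m inch '{"linear":[[0.01,-0.031,0],[0.025,-0.061,0],[0.044,-0.088,0],[0.067,-0.112,0],[0.093,-0.132,0]],"delta_rot":[[0,0,0.07],[0,0,0.14],[0,0,0.21],[0,0,0.28],[0,0,0.34]]}'
python3 -m inch '{"linear":[[0.029,-0.016,0],[0.06,-0.028,0],[0.092,-0.035,0],[0.115,-0.038,0],[0.13,-0.038,0]],"delta_rot":[[0,0,0.07],[0,0,0.14],[0,0,0.21],[0,0,0.28],[0,0,0.34]]}'
```

```text
t: 12.6
eef_pos: [0.4189, -0.1127, 0.057]
ee_rot: [0.984, -0.18, -0.001, -0.001]
contact_force: [-3.3, 6.9, 1.8]
grip_width: 0.353
grip_force: 2.8
t: 13.1
eef_pos: [0.4139, -0.145, 0.0568]
ee_rot: [0.996, 0.086, -0.002, -0.002]
contact_force: [-2.7, 3.4, 0.2]
grip_width: 0.358
grip_force: 2.0
t: 13.6
eef_pos: [0.433, -0.1721, 0.0569]
ee_rot: [0.938, 0.346, -0.001, -0.001]
contact_force: [-3.1, 1.1, -0.0]
grip_width: 0.355
grip_force: 1.6
t: 14.1
eef_pos: [0.4602, -0.1801, 0.0571]
ee_rot: [0.814, 0.581, -0.0, -0.001]
contact_force: [-1.3, 0.1, -0.8]
grip_width: 0.355
grip_force: 1.3
```

```bash
python3 -m inch '{"linear":[[0.015,0,0],[0.03,0,0],[0.04,0,0],[0.045,0,0],[0.045,0,0]],"delta_rot":[[0,0,0],[0,0,0],[0,0,0],[0,0,0],[0,0,0]]}'
```

```text
t: 14.6
eef_pos: [0.4691, -0.1801, 0.0564]
ee_rot: [0.815, 0.579, -0.001, -0.001]
contact_force: [-4.7, -0.4, 2.9]
grip_width: 0.355
grip_force: 2.2
```

Back off, lift clear and check.

```bash
python3 -m inch '{"linear":[[-0.035,0,0],[-0.04,0,0.1],[-0.04,0,0.3],[-0.04,0,0.5],[-0.04,0,0.6]],"delta_rot":[[0,0,0],[0,0,0],[0,0,0],[0,0,0],[0,0,0]]}'
python3 -m inch '{"linear":[[0,0,0],[0,0,0],[0,0,0]],"delta_rot":[[0,0,0],[0,0,0],[0,0,0]]}'
python3 - <<'E'
from h import *
c=manip.calibration('wrist');v=np.load('qw.npy')
im=manip.snapshot('wrist')[:,:,::-1].copy()
def d(P,col):
    for p in projw(c,s2w(v,P)): cv2.circle(im,tuple(int(round(t)) for t in p),1,col,-1)
d([knob(0,.088)],(0,255,0)); d([knob(.3,.088)],(255,0,255)); d([[-.058,.024,.06],[-.058,-.024,.06],[.1,.036,.032],[.065,0,.046]],(0,0,255))
cv2.imwrite('pics/w5.png',cv2.resize(im,(800,600),interpolation=cv2.INTER_CUBIC))
E
```

```text
t: 15.1
eef_pos: [0.4647, -0.1814, 0.18]
ee_rot: [0.815, 0.579, 0.002, 0.003]
contact_force: [1.2, -0.8, -0.7]
grip_width: 0.351
grip_force: 0.0
t: 15.4
eef_pos: [0.4613, -0.1799, 0.1752]
ee_rot: [0.815, 0.579, -0.0, -0.001]
contact_force: [0.3, -0.1, 0.1]
grip_width: 0.352
grip_force: 0.0
```

View pics/w5.png

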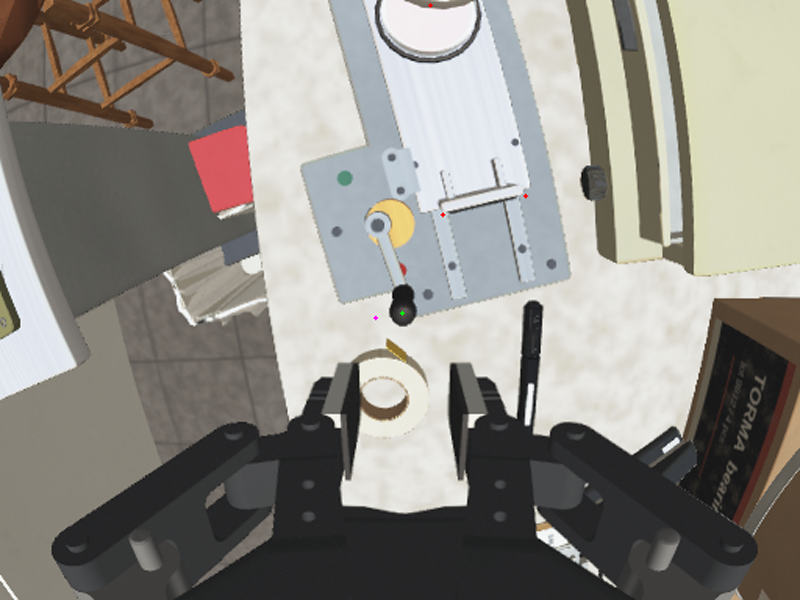

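The knob is on the cam = 0 mark at (402,313), the plate is at its home marks, and the dish is in its nest under the camera. The tape and marker haven't moved.

```bash
python3 -c "
from bench import manip
print(manip.hand_in())"
```

```text
the job is handed in; nothing more can be done
None
```

The job is handed in (no verdict came back): the last camera check before it showed the slide home, the lever back at the red dot and the dish in its nest under the camera, with the gripper clear.

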